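Index a sample carousel to the code reader and relock its plunger

ROBOT

A 6-joint arm with a two-finger parallel gripper is mounted at the origin on the work surface. World frame = base frame: x ahead of the robot, y to its left, z up, the work surface at z = 0. Lengths are in m, angles in rad, forces in N, time in s.
With the tool pointing down it reaches from about 0.375 to 0.975 m from the base axis. Payload 3.8 kg.
Tool frame: the origin (TCP) lies at the very end of the fingers, on their centre line; the grasp point (between the pads) lies bot.grasp_offset behind it (bot.grasp_offset is the distance from the TCP to the grasp point, in m); y points along the fingers, x is the direction in which the jaws open and shut, and the axes are right-handed (so a half turn about y gives the same grasp; the last joint's range is limited). The gripper opens to 85 mm and grips with 20 to 120 N. Pads are 22 mm wide; open, the fingers measure 114 mm over their backs; the gripper's body (76 mm by 85 mm) begins 54 mm behind the grasp point. The pads swing forward as they close: fully open they stand 13 mm farther back than shut.
Start: joints at [1.095, 0.264, 1.604, -0, 1.274, -0.037], TCP at [0.287, 0.611, 0.231] pointing down, gripper open.
Joint ranges: [-2.63, 2.63], [-0.94, 2.18], [0.31, 2.57], [-1.31, 4.45], [0, 2.66], [-2.55, 2.55]. Speed limits (rad/s): [2.57, 2.57, 3.14, 3.14, 3.14, 3.14].

INTERFACE

Orientations are given as a rotation vector (axis times angle).
In Python, from workcell import sensors, read_camera, job, bot gives the robot as it stands.
- The arm moves only by the tool arm_command, never from a script. Its argument "deltas" is a list of rows, each a list of 4 numbers: the shift along the tool's x, y, z in m, then the turn about the tool's y in rad. A call has 1 to 20 rows; each row shifts and turns the commanded pose from where the row before left it, along the tool's axes as they then stand; what a row does not reach is not made up. A row lasts 1/8 s, in which the tool goes at most 62.5 mm and 10.7 degrees, less where a joint would pass 70% of its speed; a pose out of reach is approached as far as the arm can. A call is refused whole if a number of a shift passes 0.0625 or a number of a turn 0.188, either way. A call with a gripper value outside its range is refused whole. "fingers" is the finger opening in m, from 0 to 0.0854, set as the call begins (left out, the last holds). The fingers move at their own pace and stop on an object; "newtons" is the grip in N (left out, the last holds). Time passes only in rows, so rows that do not move let the fingers close. It gives the time, the measured TCP pose, the force and the opening at its end, in the units of the state.
- sensors.read_state(): the state, without advancing time (a new reading comes with each control period).
- read_camera(name): name is "side" or "top"; returns a dict with "color" (384x512x3 uint8, red, green, blue), "vfov" (degrees; the focal length in pixels is half the picture's height over the tangent of half this angle, whatever the lens; pixels are square), "cx", "cy" (the principal point, pixels), "dist_coeffs" ([k1, k2, p1, p2, k3] as OpenCV has them; the pictures are not rectified), "R" (3x3) and "t" (3): a world point X has camera coordinates R X + t. Camera axes: x right, y down, z forward; pixel columns grow to the right and rows downward; lengths in m; the calibration is good to about 2 mm. A picture is of the moment at which its call begins. There is no depth.
- job.finish_job(): hands the job in, once; it reports no verdict.
The state is a dict: "time": time; "q": joint angles; "joint_vel": joint speeds; "joint_torque": joint torques, N m; "tool_pos": TCP position; "tcp_rot": TCP orientation; "wrist_force": force on the tool from outside, world axes, zero at the start; "torque": the same for the moment, N m; "width": opening from 0.0 (shut) to 1.0 (fully open).
Only numpy, scipy, OpenCV 4.12 (cv2) and the standard library are available. Lean on these libraries where they do the work, as an engineer would, in place of code of your own. Each camera call takes 0.05 s, during which the arm holds its last target.

TASK

Turn the sample carousel so that its handle post and tube rack face the round code reader, and leave it locked there: pull up the plunger's T-knob, twist it a quarter turn so that it stays out by itself, let go, swing the disc by its post until it is nearly at the reader, and only then twist the knob back and work the disc gently to and fro until the pin snaps fully home in that station's hole. Keep the pin parked out while the disc swings, do not tip the tubes, and leave everything else on the bench where it is.

Things in the scene. Friction and masses are not known exactly. Their poses are not given: they have to be found in the camera images.
- base: Fixed base of the carousel, a 200 mm grey drum; origin on the turning axis at bench level, z up. Its yaw varies. On its -x side an aluminium bracket (50 mm wide) stands outside the disc's rim and carries the plunger. Post and rack start on its +x side. Reader and dry block stand 190 mm from the axis at +75 and -75 degrees from base +x (either way round).
- pin_spot (a point): Fixed point on the plunger's axis, 85 mm from the turning axis on base's -x side, at the top of the steel index ring, 54 mm above the bench. The ring has three pin holes: for the start angle and nominally for +75 and -75 degrees of disc. Each side hole is clamped up to 0.07 rad off nominal, unseen by any reading; the pin enters within 1 degree of the true angle: find it by feel.
- disc (a joint): Angle of the 230 mm aluminium disc (rad), top face 44 mm above the bench: 0 at the start, positive counter-clockwise from above, stops at +-1.75. It stays where left. Turning takes about 1.5 N at the post, about 3 N with the pin rubbing on the ring; with the pin in a hole it is blocked (under 2.5 mm of play at the post either way).
- rack (a point): Centre of the top of the disc's tube rack, a blue block 36 x 66 x 40 mm (radial, tangential, high) fixed on the disc 40 mm from the turning axis on the post's side; 84 mm above the bench. Its x axis points from the turning axis to the post.
- handle (a point): Point on the axis of the disc's round upright steel post, at grip height, 104 mm above the bench. The post is 18 mm in diameter, 98 mm from the turning axis, and rises from the disc (44 mm) to 124 mm above the bench. Fixed to the disc.
- knob (a point): Centre of the plunger's black T-knob bar: 44 mm along this frame's x, 13 mm thick along y (grip across this), 16 mm high, its axis vertical, 85 mm from the turning axis on base's -x side. Locked, it is 128 mm above the bench with x along base's x. Below: 11 mm stem, then the slotted steel sleeve (34 x 30 mm), top 92 mm above the bench.
- lift (a joint): Plunger's pull (m). 0 = pin home in a hole; 0.0085 = tip rubbing on the ring between holes; from 0.012 its cross pin is clear of the sleeve's slot and the knob can twist; parked crosswise it rests at 0.012; stop at 0.018. Spring and weight push down with 6 N at 0, 9 N at 0.012.
- twist (a joint): Angle of the T-knob (rad), counter-clockwise from above positive: 0 = bar radial, cross pin in line with the slot. A quarter turn either way (1.57 or -1.57, stops at 1.65) parks it; within about 0.1 of 0 it drops into the slot. Twisting is light (below 0.05 N m).
- reader: Round code reader, fixed: white upright cylinder 52 mm in diameter, 102 mm high on a 68 mm round foot, with a black window band and a small clear dome. Origin in the centre of its underside. The handle post belongs opposite it (about 92 mm between their axes).
- block: Square dry block, fixed, the wrong station: white 60 x 60 x 71 mm box with an aluminium top with four holes. Origin in the centre of its underside.
- tube_a: Loose capped tube standing in the disc's rack, 70 mm high, 16 mm in diameter (cap 19 mm), top 124 mm above the bench; origin in the centre of its underside, z along the tube. Rides along; must stay upright in the rack.
- tube_b: As tube_a, in the rack's other end hole.
- beaker: Bystander: open glass beaker, 84 mm wide, 95 mm high; origin under its centre.
- flask: Bystander: glass bottle, 76 mm wide, 150 mm high; origin under its centre.
- jar: Bystander: white jar, 60 mm wide, 85 mm high; origin under its centre.
- tipbox: Bystander: red pipette-tip box 85 x 120 x 62 mm; origin under its centre.
- tuberack: Bystander: blue tube rack 95 x 180 x 95 mm; origin under its centre.
- dish: Bystander: flat clear dish, 90 mm wide, 16 mm high; origin under its centre.
- marker: Bystander: marker pen 130 x 12 x 12 mm lying flat; origin under its centre, x along it.
Mind the look-alikes: they are no part of the job. What is shaped like the reader but blue or yellow is not meant.

How it is judged:
By the outcome, as a careful person would: the job done as asked, in the order asked, and still so for the second after the job is handed in, with the robot touching nothing.
It also fails if it takes over 67 s, if anything falls off the work surface, if the arm or the gripper's body presses on something with over 40 N, if the wrist force passes 120 N, or if a joint passes its speed limit or range.

## Working session

There is one attempt and no reset: what is moved stays moved. The work goes in short steps, Python scripts to look and compute and a tool call to move; the robot and the scene stay as the last step left them, time stands still between calls to the robot, and variables do not carry over. Pictures are saved under pics/ and viewed, and the job is handed in when it is done.

Besides the shell and the picture viewer there is one more tool, called after "Request:" by a JSON object that holds its "op" and its "data", one argument or row to a line. arm_command: Moves the arm, as the interface text tells. Its arguments: {"type":"object","properties":{"deltas":{"type":"array"},"fingers":{"type":"number"},"newtons":{"type":"number"}},"required":["deltas"]}

```bash
ls; mkdir -p pics; python3 - <<'E'
from workcell import sensors, read_camera, job, bot
import cv2,numpy as np
print(sensors.read_state()); print(bot.grasp_offset)
for n in("side","top"):
    c=read_camera(n); cv2.imwrite(f"pics/{n}0.png",c["color"][:,:,::-1])
    print(n,{k:c[k] for k in c if k!="color"})
E
```

```text
pics
{'time': 0.0, 'q': array([ 1.09507167e+00,  2.64743295e-01,  1.60540447e+00,  1.73251852e-05,
        1.27371565e+00, -3.68855353e-02]), 'joint_vel': array([-1.23126288e-03, -9.55892003e-05, -9.25632557e-04, -4.50531254e-04,
       -1.42687895e-03,  3.38604127e-04]), 'joint_torque': array([ 1.57423219e-03, -5.15103614e+01, -3.67322659e+01,  2.49305085e-04,
        1.27053360e-02,  2.22078961e-05]), 'tool_pos': array([0.28644314, 0.61037791, 0.22995223]), 'tcp_rot': array([-1.38657919, -0.87869593,  0.88192771]), 'wrist_force': array([ 0.42557387, -0.20506193,  0.20274464]), 'torque': array([ 0.00831321, -0.031311  , -0.06205355]), 'width': 1.0024401938480607}
0.0187
side {'vfov': 43.56196974889033, 'cx': 261.62006858764653, 'cy': 191.00249293240554, 'dist_coeffs': array([0.00570345, 0.        , 0.        , 0.        , 0.        ]), 'R': array([[ 0.7271587 , -0.68612912,  0.02161147],
       [-0.3625875 , -0.41062109, -0.83661259],
       [ 0.58289838,  0.60051408, -0.54736854]]), 't': array([-0.37464144,  0.25222353,  1.29814945])}
top {'vfov': 44.16656212292795, 'cx': 260.00991655031345, 'cy': 188.1227063872408, 'dist_coeffs': array([-0.12792338,  0.        ,  0.        ,  0.        ,  0.        ]), 'R': array([[ 0.0114846 , -0.99978601, -0.0172058 ],
       [-0.99110184, -0.00909952, -0.13279436],
       [ 0.13260938,  0.01857779, -0.99099426]]), 't': array([0.00661861, 0.54175741, 1.65749041])}
```

View pics/side0.png

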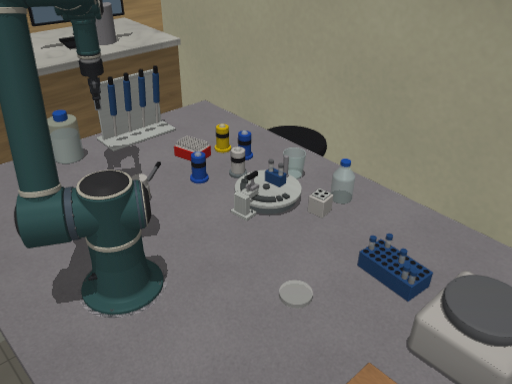

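View pics/top0.png

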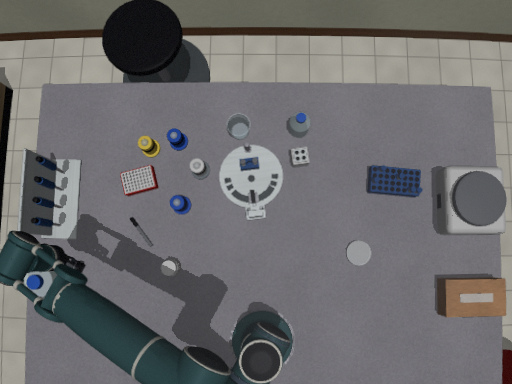

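```bash
python3 - <<'E'
import cv2
a=cv2.imread("pics/top0.png")[105:235,120:320]; cv2.imwrite("pics/topz.png",cv2.resize(a,None,fx=4,fy=4,interpolation=cv2.INTER_CUBIC))
a=cv2.imread("pics/side0.png")[110:230,180:360]; cv2.imwrite("pics/sidez.png",cv2.resize(a,None,fx=4.4,fy=4.4,interpolation=cv2.INTER_CUBIC))
E
```

```text
(no output)
```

View pics/topz.png

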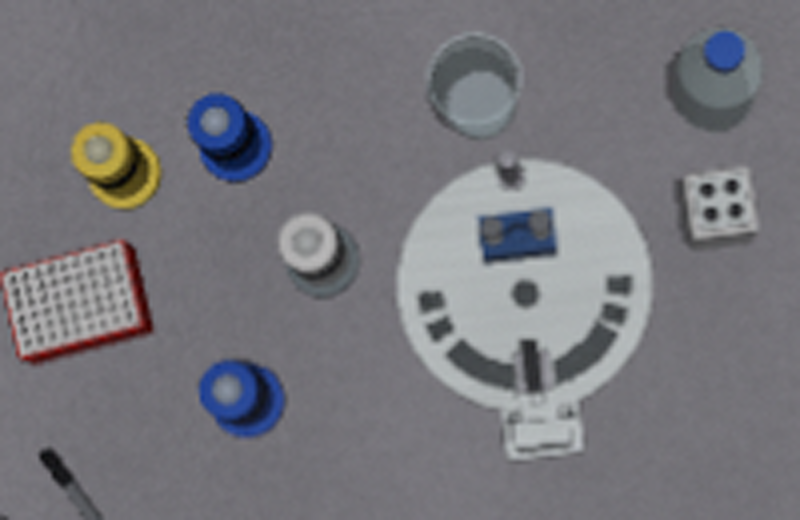

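View pics/sidez.png

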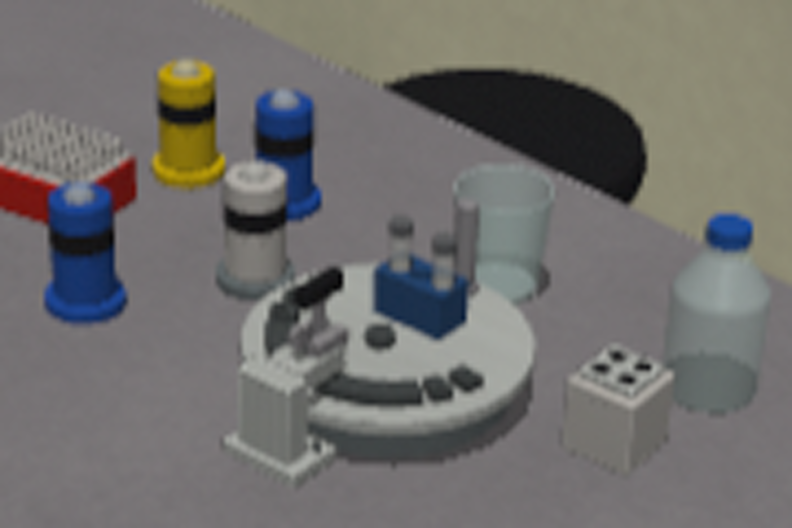

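```bash
cat > h.py <<'E'
import numpy as np, cv2
from workcell import sensors, read_camera, job, bot
from scipy.spatial.transform import Rotation as Ro
def K(c):
    f=192/np.tan(np.radians(c["vfov"])/2); return np.array([[f,0,c["cx"]],[0,f,c["cy"]],[0,0,1.]])
def bp(c,px,z):
    p=cv2.undistortPoints(np.array([[px]],float),K(c),c["dist_coeffs"])[0,0]
    d=c["R"].T@np.array([p[0],p[1],1]); o=-c["R"].T@c["t"]
    return o+d*(z-o[2])/d[2]
def pj(c,P):
    P=np.atleast_2d(P).astype(float)
    return cv2.projectPoints(P,cv2.Rodrigues(c["R"])[0],c["t"],K(c),c["dist_coeffs"])[0][:,0]
def pose():
    s=sensors.read_state(); R=Ro.from_rotvec(s["tcp_rot"]).as_matrix(); return s,R
E
python3 - <<'E'
from h import *
t=read_camera("top"); s=read_camera("side")
a=lambda u,v:((u+.5)/4-.5+120,(v+.5)/4-.5+105)
b=lambda u,v:((u+.5)/4.4-.5+180,(v+.5)/4.4-.5+110)
for n,p,q,z in [("hub",(525,293),(380,332),.047),("post",(509,158),(467,207),.124),("knob",(531,366),(319,285),.136),("reader",(308,241),(257,172),.107),("rack",(517,235),None,.084),("block",(720,200),(620,370),.071)]:
    print(n,bp(t,a(*p),z), bp(s,b(*q),z) if q else"")
st,R=pose();print(R, st['tool_pos'])
# disc rim fit in top
g=t["color"]
from scipy.optimize import least_squares
hsv=cv2.cvtColor(g,cv2.COLOR_RGB2GRAY); sub=hsv[105:235,210:290]
m=(sub>165).astype(np.uint8); cn=max(cv2.findContours(m,0,cv2.CHAIN_APPROX_NONE)[0],key=cv2.contourArea)
P=np.array([bp(t,(x+210,y+105),.044)[:2] for x,y in cn[:,0]])
f=lambda v:np.hypot(P[:,0]-v[0],P[:,1]-v[1])-.115
r=least_squares(f,P.mean(0),loss="soft_l1",f_scale=.002);print(r.x,np.median(abs(r.fun)),len(P))
E
```

```text
hub [0.57680079 0.04503571 0.047     ] [0.58379782 0.05243636 0.047     ]
post [0.68220668 0.05752136 0.124     ] [0.67591806 0.05301382 0.124     ]
knob [0.50094494 0.0356903  0.136     ] [0.49598462 0.02801258 0.136     ]
reader [0.61150296 0.23166423 0.107     ] [0.61061936 0.22849623 0.107     ]
rack [0.62240106 0.05135425 0.084     ] 
block [ 0.65787578 -0.12725664  0.071     ] [ 0.65429612 -0.12956841  0.071     ]
[[ 4.24860959e-01 -6.60254909e-04 -9.05258377e-01]
 [ 9.05257407e-01 -1.32625859e-03  4.24861470e-01]
 [-1.48112357e-03 -9.99998903e-01  3.42251485e-05]] [0.28656485 0.61060968 0.23040232]
[0.57865581 0.04479234] 0.006801856811779375 242
```

```bash
python3 - <<'E'
from h import *
from scipy.optimize import least_squares
t=read_camera("top"); s=read_camera("side")
a=lambda u,v:((u+.5)/4-.5+120,(v+.5)/4-.5+105)
b=lambda u,v:((u+.5)/4.4-.5+180,(v+.5)/4.4-.5+110)
c,sn=np.cos(np.radians(75)),np.sin(np.radians(75))
M=[((0.098,0,.124),(509,158),(467,207)),((-.085,0,.136),(531,366),(319,285)),((.19*c,.19*sn,.102),(308,241),(257,175)),((.19*c,-.19*sn,.071),(720,200),(620,370)),((.04,0,.084),(517,235),None),((0,0,.047),(525,293),(380,334))]
W=np.array([m[0] for m in M])
def model(v):
    C,S=np.cos(v[2]),np.sin(v[2]); R=np.array([[C,-S,0],[S,C,0],[0,0,1]]); return W@R.T+[v[0],v[1],0]
def res(v):
    X=model(v); A=pj(t,X);B=pj(s,X); o=[]
    for i,m in enumerate(M):
        o+=list(A[i]-a(*m[1]))
        if m[2]: o+=list(B[i]-b(*m[2]))
    return np.array(o)
r=least_squares(res,[.58,.045,.12],loss="soft_l1");print(r.x,np.round(r.fun if 0 else res(r.x),1)); X=model(r.x);print(X.round(4))
# overlay
v=r.x
def ring(rad,z,cx=0,cy=0):
    th=np.linspace(0,2*np.pi,80); return np.c_[cx+rad*np.cos(th),cy+rad*np.sin(th),0*th+z]
C,S=np.cos(v[2]),np.sin(v[2]);Rz=np.array([[C,-S,0],[S,C,0],[0,0,1]])
cur=[ring(.115,.044),ring(.009,.124,.098),ring(.009,.044,.098),ring(.026,.102,.19*c,.19*sn),ring(.034,0,.19*c,.19*sn)]
bar=np.array([[-.107,-.0065,.136],[-.063,-.0065,.136],[-.063,.0065,.136],[-.107,.0065,.136]]);cur.append(np.r_[bar,bar[:1]])
k=np.array([[.022,-.033,.084],[.058,-.033,.084],[.058,.033,.084],[.022,.033,.084]]);cur.append(np.r_[k,k[:1]])
for n,cam,(x0,x1,y0,y1) in(("top",t,(150,310,110,230)),("side",s,(200,340,115,215))):
    im=cv2.resize(cam["color"][y0:y1,x0:x1,::-1],None,fx=5,fy=5,interpolation=cv2.INTER_CUBIC)
    for q in cur:
        p=((pj(cam,q@Rz.T+[v[0],v[1],0])-[x0,y0]+.5)*5-.5); cv2.polylines(im,[np.int32(p.round())],False,(0,0,255),1)
    cv2.imwrite(f"pics/{n}_ov.png",im)
E
```

```text
[0.58409263 0.04576465 0.1208729 ] [-0.   0.2  0.2 -1.   0.   0.4 -0.7 -1.3 -0.4  0.5 -0.9 -0.   0.9  0.8
  0.4  0.   0.2 -0.4 -0.2 -2.   1.4  0.3]
[[ 0.6814  0.0576  0.124 ]
 [ 0.4997  0.0355  0.136 ]
 [ 0.6108  0.2339  0.102 ]
 [ 0.655  -0.1305  0.071 ]
 [ 0.6238  0.0506  0.084 ]
 [ 0.5841  0.0458  0.047 ]]
```

View pics/top_ov.png

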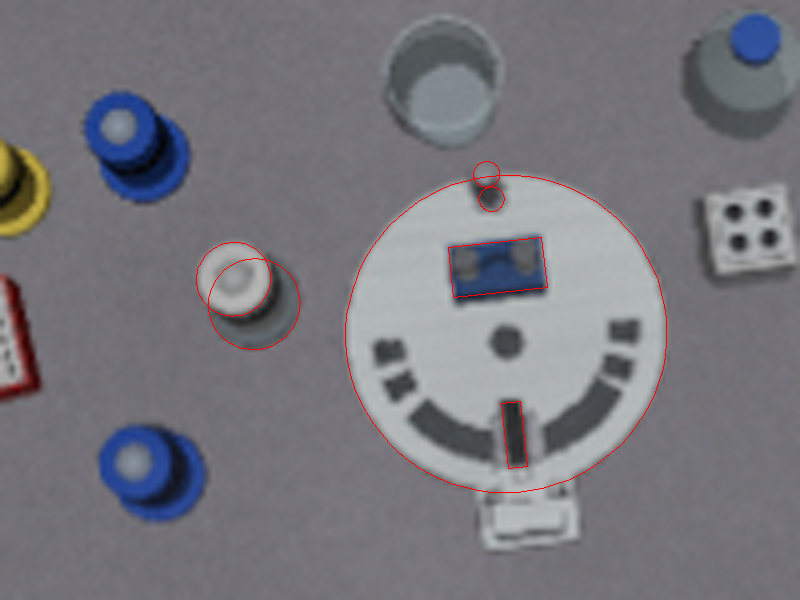

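View pics/side_ov.png

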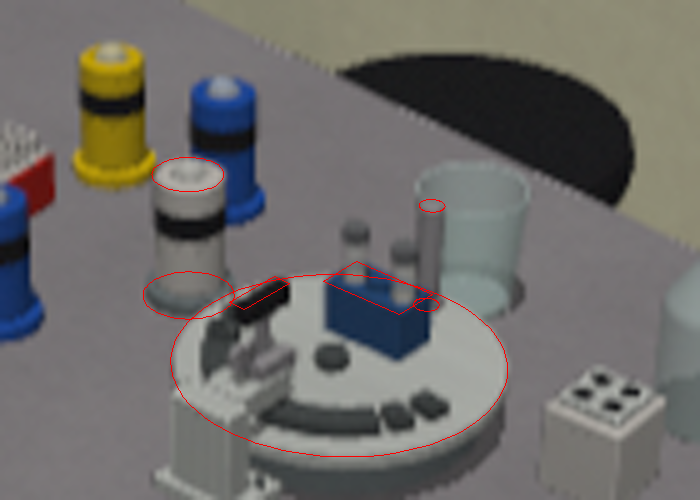

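The white cylinder with the black band (top zoom 305,240; side zoom 255,210) is the reader. The blue ones (215,125 and 235,390 in the top zoom) and the yellow one (100,150) are look-alikes. It sits on the +75° side, so I turn the disc positive. The fitted model overlays the top picture within about 1 px, with post (0.681, 0.058), knob (0.500, 0.035) and yaw 0.121. Next I move above the knob.

Request:
{"op": "arm_command", "data": {
  "deltas": [
    [0,0,0,-0.187],
    [0,0,0,-0.187],
    [0,0,0,-0.186],
    [-0.0543,0.003,-0.0129,0],
    [-0.0543,0.003,-0.0129,0],
    [-0.0543,0.003,-0.0129,0],
    [-0.0543,0.003,-0.0129,0],
    [-0.0543,0.003,-0.0129,0],
    [-0.0543,0.003,-0.0129,0],
    [-0.0543,0.003,-0.0129,0],
    [-0.0543,0.003,-0.0129,0],
    [-0.0543,0.003,-0.0129,0],
    [-0.0543,0.003,-0.0129,0],
    [-0.0543,0.003,-0.0129,0],
    [0,0,0,0],
    [0,0,0,0]
  ],
  "fingers": 0.05,
  "newtons": 20
}}

```text
time: 2.3
tool_pos: [0.4996, 0.0353, 0.1982]
tcp_rot: [-1.149, -1.297, 1.297]
wrist_force: [-0.2, 1.3, 1.2]
width: 0.582
```

```bash
cat > snap.py <<'E'
import sys
from h import *
def crop(n,cam,box,f):
    x0,x1,y0,y1=box; cv2.imwrite(n,cv2.resize(cam["color"][y0:y1,x0:x1,::-1],None,fx=f,fy=f,interpolation=cv2.INTER_CUBIC))
if __name__=="__main__":
    for n in sys.argv[2:]:
        c=read_camera(n); crop(f"pics/{n}_{sys.argv[1]}.png",c,(150,310,110,230) if n=="top" else (200,340,115,215),5)
E
python3 snap.py a side; python3 -c "
from h import *
s,R=pose();print(R.round(3),s['q'].round(3))"
```

```text
[[-0.121 -0.    -0.993]
 [ 0.993  0.001 -0.121]
 [ 0.001 -1.     0.   ]] [ 2.200e-02 -4.400e-02  2.006e+00  1.000e-03  1.180e+00 -1.671e+00]
```

View pics/side_a.png

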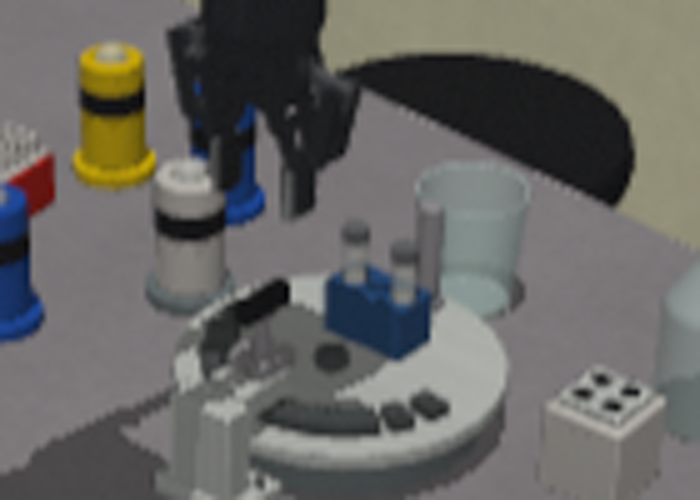

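Request:
{"op": "arm_command", "data": {
  "deltas": [
    [0,0.03,0,0],
    [0,0.03,0,0],
    [0,0.028,0,0],
    [0,0,0,0]
  ]
}}

```text
time: 2.85
tool_pos: [0.4971, 0.0368, 0.108]
tcp_rot: [-1.144, -1.296, 1.302]
wrist_force: [0.6, 0.1, 0.4]
width: 0.585
```

Request:
{"op": "arm_command", "data": {
  "deltas": [
    [0,0,0,0],
    [0,0,0,0],
    [0,0,0,0],
    [0,0,0,0]
  ],
  "fingers": 0.0,
  "newtons": 30
}}

```text
time: 3.35
tool_pos: [0.5013, 0.035, 0.1121]
tcp_rot: [-1.152, -1.3, 1.297]
wrist_force: [-1.0, -2.0, 6.9]
width: 0.148
```

Request:
{"op": "arm_command", "data": {
  "deltas": [
    [0,-0.005,0,0],
    [0,-0.005,0,0],
    [0,-0.004,0,0],
    [0,0,0,0]
  ],
  "newtons": 50
}}

```text
time: 3.85
tool_pos: [0.5007, 0.0349, 0.1238]
tcp_rot: [-1.151, -1.299, 1.297]
wrist_force: [5.8, -2.6, -9.1]
width: 0.141
```

Request:
{"op": "arm_command", "data": {
  "deltas": [
    [0,0,0,0.175],
    [0,0,0,0.175],
    [0,0,0,0.175],
    [0,0,0,0.175]
  ]
}}

```text
time: 4.35
tool_pos: [0.5009, 0.035, 0.1242]
tcp_rot: [-1.432, -0.77, 0.767]
wrist_force: [5.2, -1.5, -4.8]
width: 0.138
```

Request:
{"op": "arm_command", "data": {
  "deltas": [
    [0,0,0,0.175],
    [0,0,0,0.175],
    [0,0,0,0.175],
    [0,0,0,0.175],
    [0,0,0,0.175],
    [0,0,0,0]
  ]
}}

```text
time: 5.1
tool_pos: [0.501, 0.035, 0.1242]
tcp_rot: [-1.569, -0.093, 0.088]
wrist_force: [5.2, -1.4, -5.2]
width: 0.142
```

```bash
python3 snap.py b top side; python3 -c "
from h import *
s,R=pose();print(np.arctan2(R[1,0],R[0,0]),s['tool_pos'],s['wrist_force'],s['torque'],s['width'])"
```

```text
0.11661811888359182 [0.50099256 0.0350389  0.1241527 ] [ 5.29767433 -1.60779634 -4.82090517] [-0.40579836 -0.92247984 -0.07060324] 0.14066584627011758
```

View pics/side_b.png

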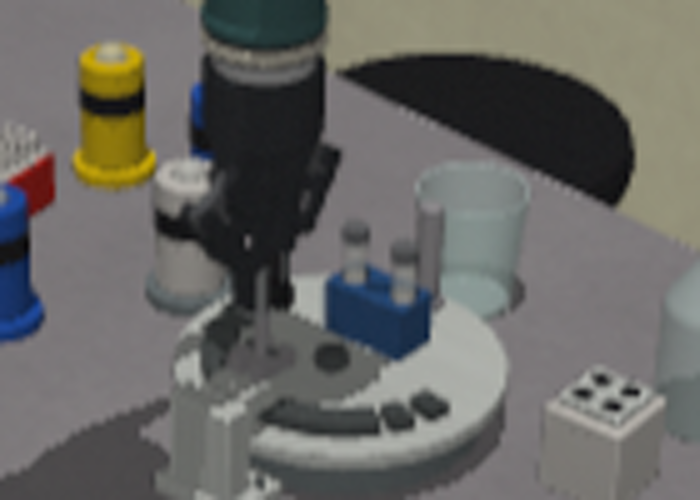

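Request:
{"op": "arm_command", "data": {
  "deltas": [
    [0,0.002,0,0],
    [0,0,0,0]
  ]
}}

```text
time: 5.45
tool_pos: [0.5012, 0.035, 0.1239]
tcp_rot: [-1.569, -0.094, 0.09]
wrist_force: [0.7, -2.4, 5.1]
width: 0.139
```

Request:
{"op": "arm_command", "data": {
  "deltas": [
    [0,0,0,0],
    [0,0,0,0],
    [0,0,0,0]
  ],
  "fingers": 0.04
}}

```text
time: 5.82
tool_pos: [0.4993, 0.0354, 0.1219]
tcp_rot: [-1.569, -0.091, 0.093]
wrist_force: [-0.5, -0.5, -0.1]
width: 0.468
```

Request:
{"op": "arm_command", "data": {
  "deltas": [
    [0,-0.02,0,0],
    [0,-0.04,0,0],
    [0,-0.04,0,0]
  ]
}}

```text
time: 6.2
tool_pos: [0.4991, 0.0354, 0.2226]
tcp_rot: [-1.569, -0.09, 0.093]
wrist_force: [1.1, 0.7, -0.3]
width: 0.468
```

```bash
python3 snap.py c top side
```

```text
(no output)
```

View pics/side_c.png

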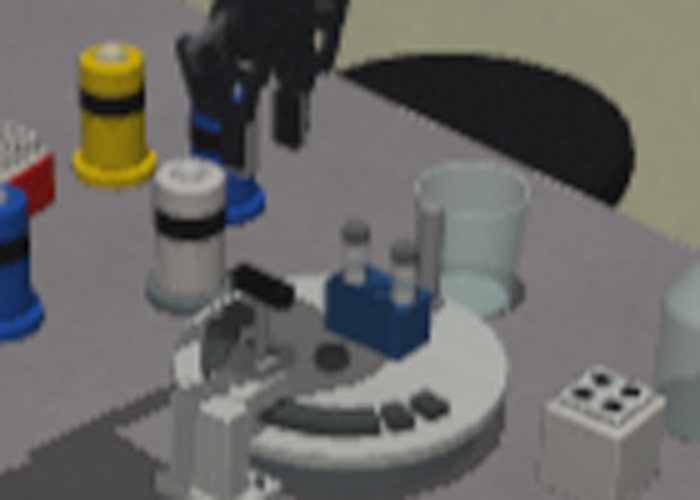

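View pics/top_c.png

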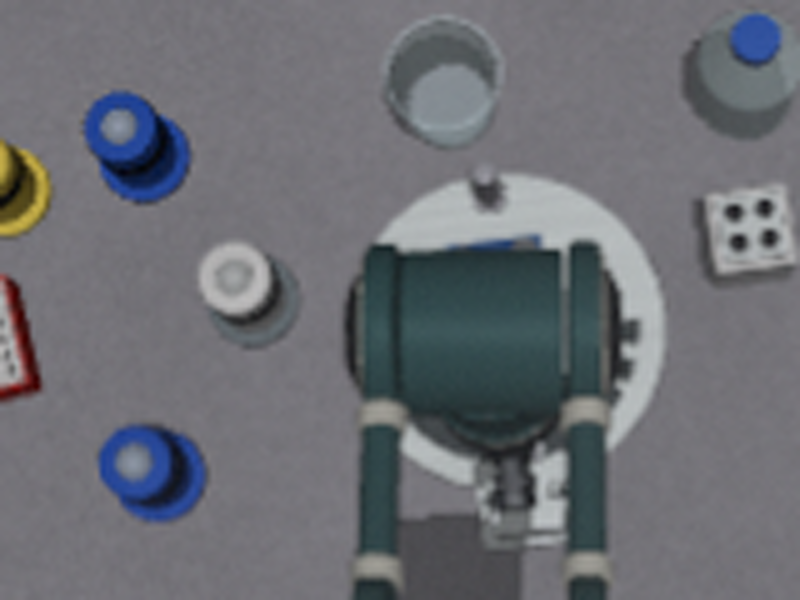

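```bash
python3 - <<'E'
from h import *
t=read_camera("top"); s=read_camera("side")
print(bp(t,(150+443/5,110+75/5),.095), bp(s,(200+471/5,115+184/5),.095), bp(t,(150+457/5,110+103/5),.003))
E
```

```text
[0.75779377 0.08924846 0.095     ] [0.76362409 0.09358156 0.095     ] [0.76138691 0.0845705  0.003     ]
```

Request:
{"op": "arm_command", "data": {
  "deltas": [
    [0.0612,0,0,0],
    [0.0612,0,0,0],
    [0.0613,0,0.0005,0],
    [0,0,0,0.1742],
    [0,0,0,0.1742],
    [0,0,0,0.1742],
    [0,0,0,0.1742],
    [0,0,0,0.1742],
    [0,0,0,0.1742],
    [0,0,0,0.1742],
    [0,0,0,0.1742],
    [0,0,0,0.1742],
    [0,0,0,0]
  ]
}}

```text
time: 8.02
tool_pos: [0.6809, 0.0572, 0.2196]
tcp_rot: [-1.267, 1.122, -1.117]
wrist_force: [0.8, -0.1, 0.1]
width: 0.475
```

Request:
{"op": "arm_command", "data": {
  "deltas": [
    [0,0.04,0,0],
    [0,0.04,0,0],
    [0,0.035,0,0],
    [0,0.0195,0,0],
    [0,0,0,0]
  ]
}}

```text
time: 8.65
tool_pos: [0.6804, 0.0572, 0.0852]
tcp_rot: [-1.268, 1.123, -1.117]
wrist_force: [0.8, 0.6, 0.6]
width: 0.467
```

Request:
{"op": "arm_command", "data": {
  "deltas": [
    [0,0,0,0],
    [0,0,0,0],
    [0,0,0,0],
    [0,0,0,0]
  ],
  "fingers": 0.0,
  "newtons": 25
}}

```text
time: 9.15
tool_pos: [0.6836, 0.0574, 0.0897]
tcp_rot: [-1.261, 1.118, -1.122]
wrist_force: [0.6, 0.7, 5.2]
width: 0.203
```

```bash
python3 snap.py d side;python3 -c "
from h import *
s,R=pose();print(np.arctan2(R[1,0],R[0,0]),s['tool_pos'],s['wrist_force'],s['torque'],s['width'],s['q'])"
```

```text
-1.4507269001145577 [0.68355559 0.0574582  0.08966113] [ 1.08370318 -0.10200918  5.19094125] [0.1704017  0.00490121 0.00751654] 0.20536914344157156 [4.74574025e-02 3.93818444e-01 1.70658121e+00 2.20078787e-04
 1.03796928e+00 1.49807274e+00]
```

View pics/side_d.png

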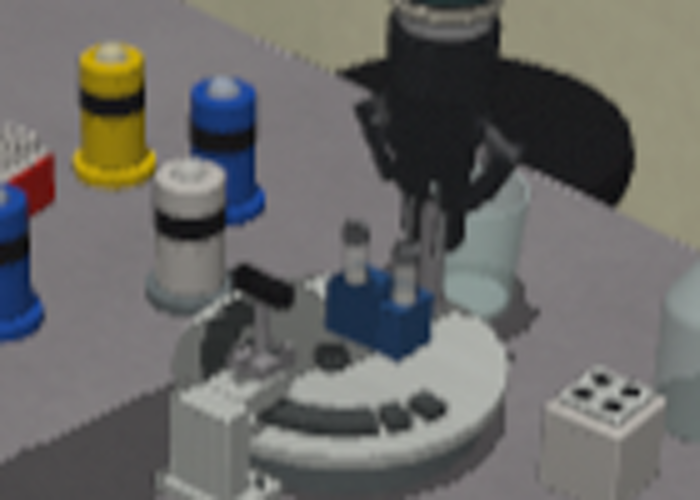

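Request:
{"op": "arm_command", "data": {
  "deltas": [
    [-0.00251,0,0,-0.0256],
    [-0.00502,0,-0.00013,-0.0512],
    [-0.00752,0,-0.00029,-0.0768],
    [-0.00752,0,-0.00029,-0.0768],
    [-0.00752,0,-0.00029,-0.0768],
    [-0.00752,0,-0.00029,-0.0768],
    [-0.00752,0,-0.00029,-0.0768],
    [-0.00752,0,-0.00029,-0.0768]
  ]
}}

```text
time: 10.2
tool_pos: [0.6642, 0.1057, 0.0896]
tcp_rot: [-1.449, 0.708, -0.713]
wrist_force: [1.3, 0.1, 4.4]
width: 0.201
```

```bash
python3 snap.py e side;python3 -c "
from h import *
s,R=pose();print(np.arctan2(R[1,0],R[0,0]),s['tool_pos'],s['wrist_force'],s['torque'],s['width'],s['q'])
d=s['tool_pos'][:2]-[.5841,.0458];print(np.hypot(*d),np.arctan2(d[1],d[0])-.121)"
```

```text
-0.907923177013125 [0.66356427 0.10648932 0.0896589 ] [-0.35346128  2.00302258  6.01411452] [0.30431445 0.05972394 0.03349392] 0.20647767908951004 [1.21762078e-01 3.70093665e-01 1.73961575e+00 6.83044303e-04
 1.02854257e+00 1.02933181e+00]
0.09998881730724789 0.5312311272654073
```

View pics/side_e.png

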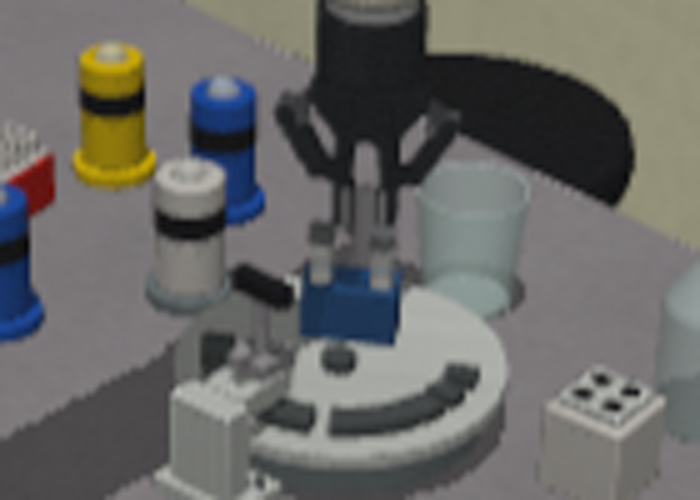

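The disc is swinging freely with the tubes upright and the pin parked, so I continue.

Request:
{"op": "arm_command", "data": {
  "deltas": [
    [-0.00752,0,-0.00029,-0.0768],
    [-0.00752,0,-0.00029,-0.0768],
    [-0.00752,0,-0.00029,-0.0768],
    [-0.00752,0,-0.00029,-0.0768],
    [-0.00752,0,-0.00029,-0.0768],
    [-0.00752,0,-0.00029,-0.0768],
    [-0.00752,0,-0.00029,-0.0768],
    [-0.00752,0,-0.00029,-0.0768],
    [-0.00502,0,-0.00013,-0.0512],
    [-0.00251,0,0,-0.0256],
    [0,0,0,0],
    [0,0,0,0]
  ]
}}

```text
time: 11.75
tool_pos: [0.6077, 0.1422, 0.0896]
tcp_rot: [-1.562, 0.172, -0.176]
wrist_force: [-0.9, 3.7, 6.0]
width: 0.199
```

```bash
python3 snap.py f side;python3 -c "
from h import *
s,R=pose();print(np.arctan2(R[1,0],R[0,0]),s['tool_pos'],s['wrist_force'],s['torque'],s['width'],s['q'])
d=s['tool_pos'][:2]-[.5841,.0458];print(np.hypot(*d),np.arctan2(d[1],d[0])-.121)"
```

```text
-0.22189326059499756 [0.60774717 0.14219806 0.0896567 ] [-0.47018153  2.8890607   6.66523045] [0.47832618 0.19516772 0.02093675] 0.2026271021337209 [1.89274740e-01 2.88519603e-01 1.84926254e+00 1.41088177e-03
 1.00060355e+00 4.10405397e-01]
0.09925610944366461 1.2092389733406335
```

View pics/side_f.png

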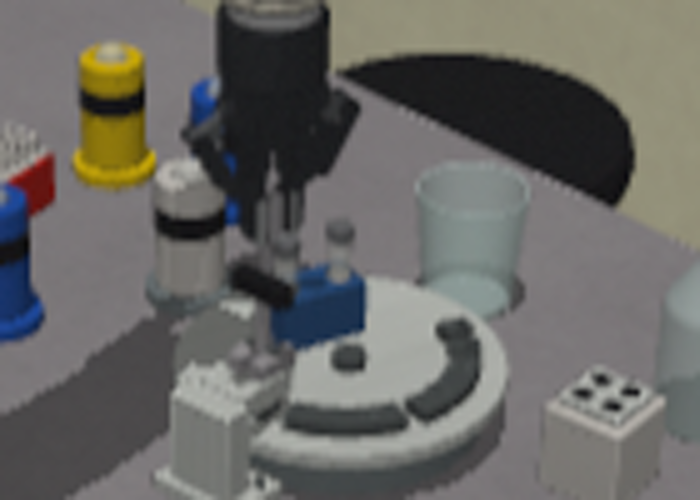

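Request:
{"op": "arm_command", "data": {
  "deltas": [
    [0,0,0,0],
    [0,0,0,0],
    [0,0,0,0]
  ],
  "fingers": 0.04
}}

```text
time: 12.18
tool_pos: [0.606, 0.1408, 0.0871]
tcp_rot: [-1.564, 0.175, -0.173]
wrist_force: [-0.1, -0.1, 0.8]
width: 0.468
```

Request:
{"op": "arm_command", "data": {
  "deltas": [
    [0,-0.03,0,0],
    [0,-0.05,0,0],
    [0,-0.05,0,0],
    [0,0,0,-0.17],
    [0,0,0,-0.169],
    [0,0,0,0],
    [0,0,0,0]
  ]
}}

```text
time: 13.05
tool_pos: [0.6063, 0.141, 0.2173]
tcp_rot: [-1.569, -0.089, 0.09]
wrist_force: [-1.1, -0.2, -0.5]
width: 0.469
```

```bash
python3 -c "
from h import *
s,R=pose();print(np.arctan2(R[1,0],R[0,0]),s['tool_pos'],s['wrist_force'],s['width'])
print(R.T@(np.array([.4995,.0354,.2226])-s['tool_pos']))"
```

```text
0.11419599838909154 [0.60626296 0.14100231 0.21726361] [-1.10021863 -0.2192829  -0.50861924] 0.4691331400416736
[-0.11810533 -0.00522241 -0.09274973]
```

Request:
{"op": "arm_command", "data": {
  "deltas": [
    [-0.0394,0,-0.0309,0],
    [-0.0394,0,-0.0309,0],
    [-0.0393,0,-0.0309,-0.006],
    [0,0.035,0,0],
    [0,0.035,0,0],
    [0,0.0255,0,0],
    [0,0,0,0],
    [0,0,0,0]
  ]
}}

```text
time: 14.05
tool_pos: [0.5007, 0.0353, 0.1231]
tcp_rot: [-1.569, -0.097, 0.095]
wrist_force: [-0.0, -0.5, -0.3]
width: 0.469
```

Request:
{"op": "arm_command", "data": {
  "deltas": [
    [0,0,0,0],
    [0,0,0,0],
    [0,0,0,0],
    [0,0,0,0]
  ],
  "fingers": 0.0,
  "newtons": 40
}}

```text
time: 14.55
tool_pos: [0.5014, 0.0353, 0.1238]
tcp_rot: [-1.569, -0.099, 0.094]
wrist_force: [0.1, -0.6, 5.5]
width: 0.144
```

Request:
{"op": "arm_command", "data": {
  "deltas": [
    [0,-0.002,0,0],
    [0,0,0,0]
  ]
}}

```text
time: 14.8
tool_pos: [0.5009, 0.0353, 0.124]
tcp_rot: [-1.569, -0.098, 0.095]
wrist_force: [5.8, -1.2, -4.5]
width: 0.145
```

Request:
{"op": "arm_command", "data": {
  "deltas": [
    [0,-0.001,0,0],
    [0,0,0,-0.175],
    [0,0,0,-0.175],
    [0,0,0,-0.175],
    [0,0,0,-0.175],
    [0,0,0,-0.175],
    [0,0,0,-0.175]
  ]
}}

```text
time: 15.68
tool_pos: [0.5004, 0.035, 0.1241]
tcp_rot: [-1.37, -0.916, 0.915]
wrist_force: [5.3, -0.7, -7.2]
width: 0.144
```

Request:
{"op": "arm_command", "data": {
  "deltas": [
    [0,0,0,-0.175],
    [0,0,0,-0.175],
    [0,0,0,-0.174],
    [0,0,0,0],
    [0,0,0,0]
  ]
}}

```text
time: 16.3
tool_pos: [0.5003, 0.0348, 0.1238]
tcp_rot: [-1.148, -1.302, 1.302]
wrist_force: [5.8, -2.0, -8.9]
width: 0.144
```

```bash
python3 snap.py g side;python3 -c "
from h import *
s,R=pose();print(np.arctan2(R[1,0],R[0,0]),s['tool_pos'],s['wrist_force'],s['torque'],s['width'],s['q'])"
```

```text
1.6970810521314739 [0.50029787 0.03477191 0.12381978] [ 6.07089438 -2.2012803  -9.42098523] [-2.43782494e-01 -1.12409419e+00  5.36671918e-04] 0.13909843601001348 [ 2.03323932e-02  3.05256426e-02  2.07972902e+00 -1.02886934e-03
  1.03075846e+00 -1.67622013e+00]
```

View pics/side_g.png

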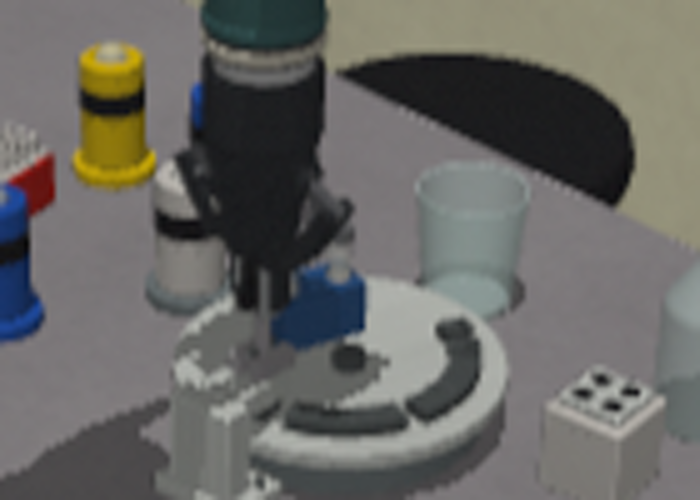

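Request:
{"op": "arm_command", "data": {
  "deltas": [
    [0,0.002,0,0],
    [0,0.002,0,0],
    [0,0.002,0,0],
    [0,0,0,0],
    [0,0,0,0]
  ]
}}

```text
time: 16.98
tool_pos: [0.5006, 0.0349, 0.1197]
tcp_rot: [-1.148, -1.302, 1.302]
wrist_force: [3.4, -3.2, 1.8]
width: 0.144
```

Request:
{"op": "arm_command", "data": {
  "deltas": [
    [0,0,0,0],
    [0,0,0,0],
    [0,0,0,0]
  ],
  "fingers": 0.04
}}

```text
time: 17.35
tool_pos: [0.4992, 0.0355, 0.1188]
tcp_rot: [-1.145, -1.301, 1.302]
wrist_force: [0.9, 1.4, -0.3]
width: 0.467
```

Request:
{"op": "arm_command", "data": {
  "deltas": [
    [0,-0.03,0,0],
    [0,-0.05,0,0],
    [0,-0.02,0,0],
    [0,0,0,0]
  ]
}}

```text
time: 17.85
tool_pos: [0.5014, 0.0355, 0.2213]
tcp_rot: [-1.15, -1.305, 1.3]
wrist_force: [-0.1, -0.4, -0.0]
width: 0.467
```

```bash
python3 snap.py h side;python3 -c "
from h import *
s,R=pose();print(np.arctan2(R[1,0],R[0,0]),s['tool_pos'],s['wrist_force'],s['torque'],s['width'],s['q'])
print(R.T@(np.array([.6065,.141,.2226])-s['tool_pos']))"
```

```text
1.6971020990835344 [0.50014102 0.03543113 0.21946469] [-0.53413183 -0.99784883 -1.09023133] [0.00880901 0.03046052 0.03023775] 0.46614900210242344 [ 2.09090582e-02 -6.02387643e-02  1.98149224e+00  2.04213473e-04
  1.21949735e+00 -1.67626319e+00]
[ 0.09133017 -0.00302412 -0.1188129 ]
```

View pics/side_h.png

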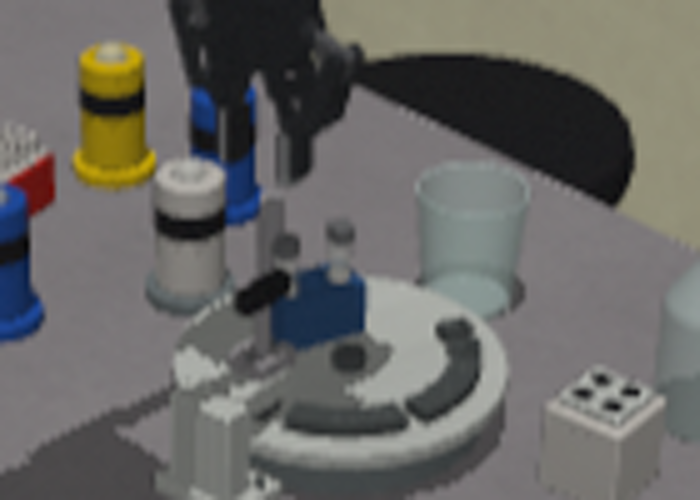

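Request:
{"op": "arm_command", "data": {
  "deltas": [
    [0.0304,0,-0.0396,0],
    [0.0304,0,-0.0396,0],
    [0.0305,0,-0.0396,0],
    [0,0,0,0.1748],
    [0,0,0,0.1748],
    [0,0,0,0.1748],
    [0,0,0,0.1748],
    [0,0,0,0.1748],
    [0,0,0,0.1748],
    [0,0,0,0.1748],
    [0,0,0,0.1748],
    [0,0,0,0.1748],
    [0,0,0,0.1748],
    [0,0,0,0.1748],
    [0,0,0,0]
  ]
}}

```text
time: 19.77
tool_pos: [0.6051, 0.1406, 0.2167]
tcp_rot: [-1.565, 0.179, -0.173]
wrist_force: [0.6, 0.1, -0.3]
width: 0.473
```

Request:
{"op": "arm_command", "data": {
  "deltas": [
    [0,0.05,0,0],
    [0,0.05,0,0],
    [0,0.034,0,0],
    [0,0,0,0],
    [0,0,0,0]
  ]
}}

```text
time: 20.4
tool_pos: [0.607, 0.141, 0.0861]
tcp_rot: [-1.563, 0.175, -0.177]
wrist_force: [0.5, 0.3, 0.8]
width: 0.467
```

Request:
{"op": "arm_command", "data": {
  "deltas": [
    [0,0,0,0],
    [0,0,0,0],
    [0,0,0,0],
    [0,0,0,0]
  ],
  "fingers": 0.0,
  "newtons": 25
}}

```text
time: 20.9
tool_pos: [0.6082, 0.1412, 0.0877]
tcp_rot: [-1.562, 0.174, -0.18]
wrist_force: [0.6, 0.2, 6.0]
width: 0.199
```

```bash
cat > st.py <<'E'
from h import *
s,R=pose();F=R.T@s['wrist_force']
d=s['tool_pos'][:2]-[.5841,.0458]
print("ang",np.arctan2(R[1,0],R[0,0]),s['tool_pos'].round(4),"Ftool",F.round(2),s['width'].round(3),"disc",np.hypot(*d),np.arctan2(d[1],d[0])-.121,s['time'])
E
python3 st.py
```

```text
Traceback (most recent call last):
  File "st.py", line 4, in <module>
    print("ang",np.arctan2(R[1,0],R[0,0]),s['tool_pos'].round(4),"Ftool",F.round(2),s['width'].round(3),"disc",np.hypot(*d),np.arctan2(d[1],d[0])-.121,s['time'])
                                                                                    ^^^^^^^^^^^^^^^^
AttributeError: 'float' object has no attribute 'round'
```

Gripped the post. Now I feel for the hole, stepping about 1 mm per row.

```bash
sed -i "s/s\['width'\].round(3)/round(float(s['width']),3)/" st.py; python3 st.py
```

```text
ang -0.22579479632600125 [0.6082 0.1412 0.0877] Ftool [ 0.59 -5.97  0.3 ] 0.199 disc 0.09839723949261761 1.2025981011215738 20.9
```

Request:
{"op": "arm_command", "data": {
  "deltas": [
    [-0.001,0,0,-0.01],
    [-0.001,0,0,-0.01],
    [-0.001,0,0,-0.01],
    [-0.001,0,0,-0.01],
    [-0.001,0,0,-0.01]
  ]
}}

```text
time: 21.52
tool_pos: [0.6043, 0.142, 0.0877]
tcp_rot: [-1.565, 0.133, -0.143]
wrist_force: [3.0, -0.5, 5.8]
width: 0.201
```

```bash
python3 st.py
```

```text
ang -0.17567487603884674 [0.6043 0.142  0.0877] Ftool [ 3.1  -5.79  0.1 ] 0.201 disc 0.09831969165128085 1.242733959714416 21.525
```

Rubbing at about 3 N and still free. Continuing.

Request:
{"op": "arm_command", "data": {
  "deltas": [
    [-0.001,0,0,-0.01],
    [-0.001,0,0,-0.01],
    [-0.001,0,0,-0.01],
    [-0.001,0,0,-0.01]
  ]
}}

```text
time: 22.02
tool_pos: [0.6, 0.1427, 0.0877]
tcp_rot: [-1.567, 0.102, -0.11]
wrist_force: [2.0, -1.2, 7.3]
width: 0.204
```

```bash
python3 st.py
```

```text
ang -0.13557039674349522 [0.6    0.1427 0.0877] Ftool [ 2.2  -7.25 -0.92] 0.204 disc 0.0982310491907342 1.2876904632477277 22.025
```

Request:
{"op": "arm_command", "data": {
  "deltas": [
    [-0.001,0,0,-0.01],
    [-0.001,0,0,-0.01],
    [-0.001,0,0,-0.01],
    [-0.001,0,0,-0.01]
  ]
}}

```text
time: 22.52
tool_pos: [0.5955, 0.1433, 0.0877]
tcp_rot: [-1.568, 0.071, -0.078]
wrist_force: [1.5, -0.7, 7.9]
width: 0.202
```

```bash
python3 st.py
```

```text
ang -0.09511770469651816 [0.5955 0.1433 0.0877] Ftool [ 1.58 -7.88 -0.57] 0.202 disc 0.09818289738752493 1.3332932298604148 22.525
```

Request:
{"op": "arm_command", "data": {
  "deltas": [
    [-0.001,0,0,-0.01],
    [-0.001,0,0,-0.01],
    [-0.001,0,0,-0.01],
    [-0.001,0,0,-0.01]
  ]
}}

```text
time: 23.02
tool_pos: [0.5924, 0.1436, 0.0878]
tcp_rot: [-1.569, 0.039, -0.048]
wrist_force: [5.0, -1.3, 4.7]
width: 0.2
```

```bash
python3 st.py; python3 snap.py i side top
```

```text
ang -0.05537493724829566 [0.5924 0.1436 0.0878] Ftool [ 5.07 -4.71 -0.99] 0.2 disc 0.09813232439368891 1.3649347692198368 23.025
```

View pics/side_i.png

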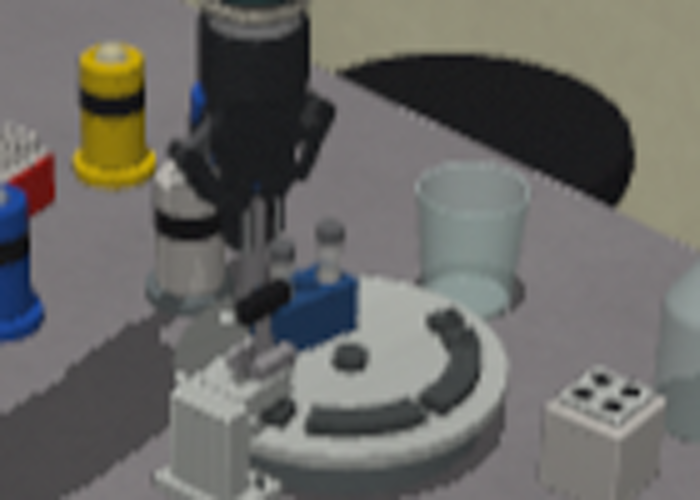

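Request:
{"op": "arm_command", "data": {
  "deltas": [
    [-0.001,0,0,-0.01],
    [-0.001,0,0,-0.01],
    [0,0,0,0]
  ]
}}

```text
time: 23.5
tool_pos: [0.592, 0.1435, 0.0877]
tcp_rot: [-1.569, 0.021, -0.036]
wrist_force: [8.3, -1.7, 2.3]
width: 0.202
```

```bash
python3 st.py; python3 - <<'E'
import cv2,numpy as np
for n in "hi":
    a=cv2.imread(f"pics/side_{n}.png")[250:370,215:315]; cv2.imwrite(f"pics/k{n}.png",cv2.resize(a,None,fx=3,fy=3))
a=np.hstack([cv2.imread(f"pics/{k}.png") for k in("kh","ki")]);b=cv2.imread("pics/side_a.png")[250:370,215:315]
cv2.imwrite("pics/kcmp.png",np.hstack([cv2.resize(b,None,fx=2.5,fy=2.5)]+[cv2.resize(cv2.imread(f"pics/{k}.png"),(250,300)) for k in("kh","ki")]))
E
```

```text
ang -0.03584432203257339 [0.592  0.1435 0.0877] Ftool [ 8.37 -2.18 -1.38] 0.202 disc 0.09806630761364982 1.3691174579746626 23.5
```

View pics/kcmp.png

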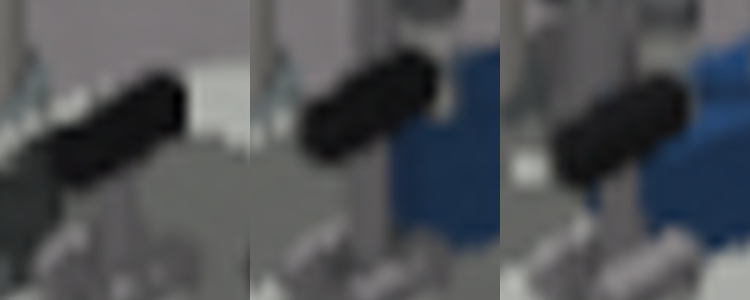

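The knob has dropped back to its locked height (bar tip at crop row 70, against 48 while rubbing), and the disc is blocked forwards. Now I check it backwards.

Request:
{"op": "arm_command", "data": {
  "deltas": [
    [0.001,0,0,0.01],
    [0.001,0,0,0.01],
    [0.001,0,0,0.01],
    [0.001,0,0,0.01],
    [0.001,0,0,0.01],
    [0.001,0,0,0],
    [0,0,0,0]
  ]
}}

```text
time: 24.38
tool_pos: [0.5952, 0.1432, 0.0877]
tcp_rot: [-1.569, 0.064, -0.07]
wrist_force: [-0.7, -0.7, 9.0]
width: 0.205
```

```bash
python3 st.py
```

```text
ang -0.08517878730223372 [0.5952 0.1432 0.0877] Ftool [-0.62 -8.99 -0.75] 0.205 disc 0.09807996834415716 1.3359450924539558 24.375
```

Request:
{"op": "arm_command", "data": {
  "deltas": [
    [0.001,0,0,0],
    [0.001,0,0,0],
    [0.001,0,0,0],
    [0,0,0,0]
  ]
}}

```text
time: 24.88
tool_pos: [0.5965, 0.1431, 0.0877]
tcp_rot: [-1.569, 0.067, -0.067]
wrist_force: [-5.1, -0.0, 12.4]
width: 0.202
```

```bash
python3 st.py; python3 snap.py j side; python3 - <<'E'
import cv2,numpy as np
cv2.imwrite("pics/kcmp2.png",np.hstack([cv2.resize(cv2.imread(f"pics/side_{k}.png")[250:370,215:315],None,fx=2.5,fy=2.5,) for k in "ahj"]))
E
```

```text
ang -0.0857804076476661 [0.5965 0.1431 0.0877] Ftool [ -5.1  -12.36  -0.44] 0.202 disc 0.0980872390223788 1.322972996890022 24.875
```

View pics/kcmp2.png

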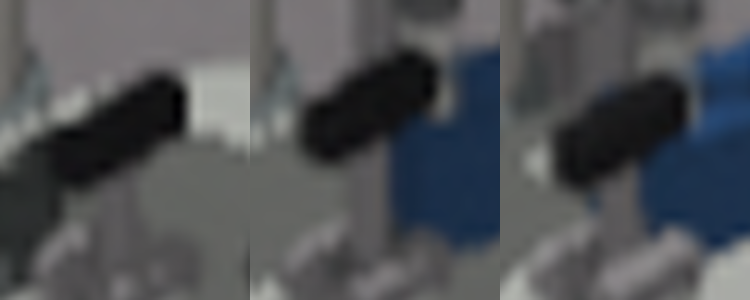

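Request:
{"op": "arm_command", "data": {
  "deltas": [
    [-0.001,0,0,0],
    [-0.001,0,0,0],
    [-0.001,0,0,0],
    [0,0,0,0]
  ]
}}

```text
time: 25.42
tool_pos: [0.5953, 0.1432, 0.0877]
tcp_rot: [-1.569, 0.064, -0.07]
wrist_force: [0.4, -1.0, 7.9]
width: 0.201
```

Request:
{"op": "arm_command", "data": {
  "deltas": [
    [0,0,0,0],
    [0,0,0,0],
    [0,0,0,0]
  ],
  "fingers": 0.04
}}

```text
time: 25.8
tool_pos: [0.5929, 0.1429, 0.0845]
tcp_rot: [-1.57, 0.068, -0.066]
wrist_force: [-0.4, -0.3, 0.6]
width: 0.465
```

Request:
{"op": "arm_command", "data": {
  "deltas": [
    [0,-0.03,0,0],
    [0,-0.05,0,0],
    [0,-0.06,0,0],
    [0,-0.06,-0.02,0],
    [0.03,-0.03,-0.05,0],
    [0.03,0,-0.05,0],
    [0.03,0,-0.05,0],
    [0,0,0,0]
  ]
}}

```text
time: 26.8
tool_pos: [0.6683, -0.0354, 0.3119]
tcp_rot: [-1.571, 0.072, -0.07]
wrist_force: [-0.0, 0.5, -0.6]
width: 0.469
```

```bash
python3 st.py; python3 snap.py k side top
```

```text
ang -0.09053340320769392 [ 0.6683 -0.0354  0.3119] Ftool [-0.05  0.57  0.48] 0.469 disc 0.11693173213377617 -0.8881866811546814 26.8
```

View pics/side_k.png

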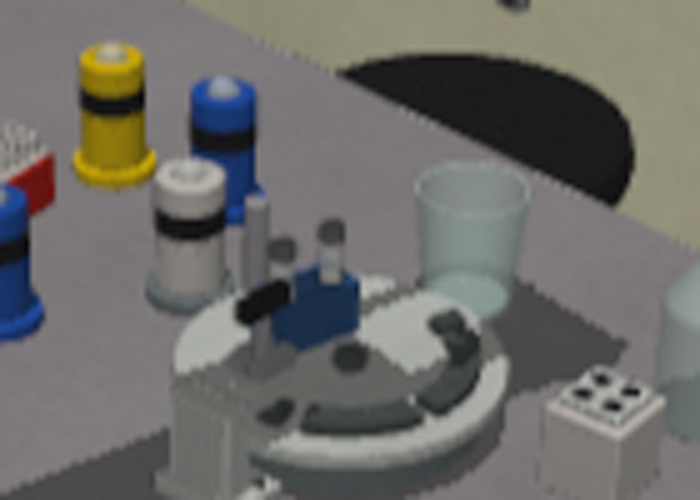

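View pics/top_k.png

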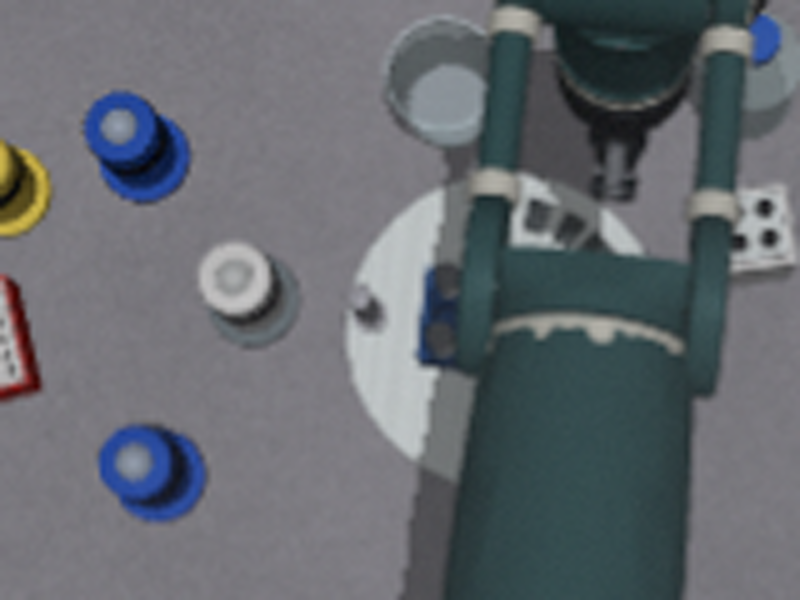

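```bash
python3 - <<'E'
import cv2
import numpy as np
I=lambda n:cv2.imread(f"pics/side_{n}.png",0)
T=I("h")[262:322,225:300]
m=(T<60).astype(np.uint8)*255
for n in "ahijk":
    r=cv2.matchTemplate(I(n)[245:345,205:320],T,cv2.TM_SQDIFF,mask=m); _,_,loc,_=cv2.minMaxLoc(r); print(n,loc[0]+205-225,loc[1]+245-262)
E
python3 - <<'E'
from h import *
c=read_camera("side"); p=pj(c,[[.4997,.0355,.128],[.4997,.0355,.1365]]);print((p[0]-p[1])*5)
E
```

```text
a -20 23
h 0 0
i 1 10
j 1 10
k 1 10
[-0.13196088 11.36195607]
```

```bash
python3 - <<'E'
import cv2
import numpy as np
I=lambda n:cv2.imread(f"pics/side_{n}.png",0).astype(float)
# vertical profiles of the bar's upper edge near its right end, columns 270..285
for n in "ahijk":
    o=[]
    for x in range(268,284,3):
        col=cv2.GaussianBlur(I(n)[:,x:x+1],(1,3),0)[255:325,0]
        k=col.argmin(); j=k
        while j>0 and col[j]<70: j-=1
        o.append(255+j)
    print(n,o)
E
```

```text
a [np.int64(283), np.int64(281), np.int64(279), np.int64(278), np.int64(278), np.int64(279)]
h [np.int64(270), np.int64(267), np.int64(266), np.int64(267), np.int64(268), np.int64(269)]
i [np.int64(274), np.int64(279), np.int64(279), np.int64(278), np.int64(278), np.int64(279)]
j [np.int64(279), np.int64(280), np.int64(279), np.int64(278), np.int64(278), np.int64(279)]
k [np.int64(280), np.int64(280), np.int64(279), np.int64(278), np.int64(278), np.int64(279)]
```

The knob's upper edge is at exactly the rows it had when locked at the start (279/278/278/279). The pin is home, so I hand the job in.

```bash
python3 -c "
from workcell import job
print(job.finish_job())"
```

```text
the job is handed in; nothing more can be done
None
```

The carousel is turned to the white reader and locked there, and the job is handed in. The robot's clock stood at about 27 s of the 67 s allowed.

**What I did:**
- I pulled the knob up, twisted it a quarter turn so it stayed parked, and let go.
- I swung the disc by its post to about +1.21 rad.
- I twisted the knob back and eased the disc forward in 1 mm steps until the pin dropped in.
- I worked the disc to and fro, released the post and moved the arm clear.

**Last checks:**
- **Pin:** in the side picture the knob bar's upper edge is back on the same pixel rows as when locked at the start. While rubbing on the ring it was about 11 rows higher in the enlarged crop.
- **Disc:** it resists in both directions, at about 8 N forward and 5 N back. It sits at about +1.345 rad, within the hole's tolerance around 1.309. The play I measured at the post was about 4 mm in total, including the arm's own give.
- **Scene:** both tubes stand upright in the rack. Everything in the pictured area looks where it was, but the last pictures were close crops, so I did not check the dish, the blue tube rack or the rest of the bench again.

One check failed: the first image match against the start picture locked onto the dark index ring and gave no usable height, so I used the edge-row comparison instead.

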